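Send the round tin down the packing chute to its stop

TASK

On the two-lane packing chute, slide the steel stop by its post all the way across to the lane that holds the round tin. Then push that tin off the upper landing and down the slope until it rests against the stop, and leave it there. Leave the lunch box in the other lane and everything standing around the chute where they are.

Things in the scene. Friction and masses are not known exactly. Their poses are not given: they have to be found in the camera images.
- chute: Fixed slate-grey steel chute, 380 mm long, 220 wide. Origin on the table under its middle; +x horizontal, pointing downhill along the lanes, +y left looking downhill, z up. Two lanes, centre lines at y = +56 and -56 mm, each 100 mm wide between walls standing 35 mm above the lane floor; the middle wall is 12 mm thick and ends near x = 120 mm. Things do not slide on it of themselves.
- crest (a point): Point of the chute at floor level, mid-width, where the slope begins: 80 mm uphill of the chute's origin, z = 91 mm. Axes as the chute's. From here a level landing runs 125 mm uphill (its end is open, no wall); downhill the floor falls at 0.24 rad (14 degrees) to its open lower end, 255 mm on horizontally, at z = 29 mm.
- tin_center (a point): Centre, half-way up, of the loose round steel tin with a lid, 84 mm in diameter and 60 mm tall, about 0.2 to 0.45 kg, standing on the upper landing in one of the lanes. It is too wide to be grasped: push it. Its z is its own axis.
- stop (a joint): Position in m of the sliding stop along the chute's y: +0.056 = fully across the lane at y = +56 mm, -0.056 = fully across the lane at y = -56 mm (both are hard ends); it starts somewhere near the middle. Takes about 3 N to slide and stays where it is left.
- stop_face (a point): Point on the uphill face of the stop, mid-width, 30 mm above the lane floor; the stop is a steel plate 84 mm wide, 6 mm thick, its top 45 mm above the floor, square to the sloping floor, crossing it at the chute's x = 130 mm. Axes as the chute's. A tin resting against it has its centre at x = -41, z = +10 mm from this point.
- stop_post (a point): Point on the axis of the stop's upright post, 10 mm below its top. The post is 18 mm in diameter, stands on the downhill side of the plate, leans 0.24 rad downhill like the plate and rises 50 mm clear above it: push it sideways to slide the stop.
- lunchbox: Loose rectangular lunch box with a grey lid, 90 by 80 by 51 mm, on the landing of the other lane. Origin under its middle. Leave it.
- bowl: Loose white bowl, 104 mm across, 45 mm tall, on the table near the upper end of the chute. Origin under its middle. Leave it.
- mug: Loose mug, 76 mm across without its handle, 85 mm tall, beside the chute on the far side. Origin under its middle. Leave it.
- pot: Loose lidded steel pot, 174 mm across, 118 mm tall, to the robot's left. Origin under its middle. Leave it.
- pan: Loose frying pan, 200 mm across, 38 mm deep, with a handle along its -x that reaches 240 mm from its middle and 54 mm up, to the robot's right. Origin under the middle of the pan. Leave it.
- flask: Loose steel flask, 68 mm across, 190 mm tall, to the robot's left. Origin under its middle. Leave it.

How it is judged:
On the way:
1. the stop is fully across the tin's lane while the tin is still up on the landing ((value of joint stop above 0.044 m or value of joint stop below -0.044 m) and y of tin_center in the frame of stop_face between -0.025 and 0.025 m and distance of tin_center from where it was at the start of the episode below 0.03 m), for 0.2 s.
At the end, for the whole second after the job is handed in: The stop is within 12 mm of its end across the tin's lane; the tin stands flat on the slope in that lane (within 0.07 rad), at rest, its side within about 7 mm of touching the stop ((value of joint stop above 0.044 m or value of joint stop below -0.044 m) and y of tin_center in the frame of stop_face between -0.025 and 0.025 m and x of tin_center in the frame of stop_face between -0.048 and -0.035 m and z of tin_center in the frame of stop_face between 0.003 and 0.017 m and angle between tin_center's own z axis and vertical between 0.17 and 0.31 rad and linear speed of tin below 0.01 m/s).
It fails at once if the lunch box in the other lane has been moved more than 20 mm (distance of lunchbox from where it was at the start of the episode above 0.02 m).
It fails at once if the bowl, mug, pot, pan or flask has been moved more than 20 mm (distance of any of bowl, mug, pot, pan, flask from where it was at the start of the episode above 0.02 m).
It also fails if it takes over 51 s, if anything falls off the work surface, if the arm or the gripper's body presses on something with over 40 N, if the wrist force passes 120 N, or if a joint passes its speed limit or range.

ROBOT

A 6-joint arm with a two-finger parallel gripper is mounted at the origin on the work surface. World frame = base frame: x ahead of the robot, y to its left, z up, the work surface at z = 0. Lengths are in m, angles in rad, forces in N, time in s.
With the tool pointing down it reaches from about 0.3 to 0.75 m from the base axis. Payload 8.5 kg.
Tool frame: the origin (TCP) lies between the finger pads; the fingertips stand 8 mm ahead of it and the grasp point (between the pads) lies 11 mm behind it (env.tip_reach is the z of the fingertips in the tool frame, in m); z points along the fingers, y is the line along which they close (so a half turn about z gives the same grasp; the last joint's range is limited). The gripper opens to 85 mm and grips with 20 to 120 N. Pads are 22 mm wide; open, the fingers measure 114 mm over their backs; the gripper's body (76 mm by 85 mm) begins 54 mm behind the grasp point. The pads swing forward as they close: fully open they stand 13 mm farther back than shut.
Start: joints at [-1.555, 0.381, 1.297, -0, 1.464, -0.215], TCP at [0.126, -0.535, 0.239] pointing down, gripper open.
Joint ranges: [-3.11, 3.11], [-0.89, 2.33], [0.22, 2.48], [-1.42, 4.56], [0.17, 2.85], [-2.88, 2.88]. Speed limits (rad/s): [2.39, 2.39, 3.14, 3.14, 3.14, 3.14].

INTERFACE

Orientations are given as [roll, pitch, yaw] about the fixed x, y, z axes, in that order (R = Rz(yaw) Ry(pitch) Rx(roll)).
In Python, from workcell import env, jaws, solver, read_camera, calibration, workorder gives the robot as it stands. Calls block until the motion is done:
- env.move_pose(position, orientation): joint-space move of the TCP to a pose.
- env.move_straight(position, frame=None, vel=0.15, threshold=None): straight line of the TCP; frame=None keeps the orientation; vel is the mean speed in m/s. With threshold (N) it stops when the force on the tool has changed by that much, and returns True; else False.
- env.goto_joints(angles): joint-space move.
- jaws.let_go() and jaws.close(): open the fingers fully, or close them until they stop; the grip force is fixed at half the most.
- env.pause(seconds).
- solver.inverse_kinematics(position, orientation): joint angles nearest the present ones, or None.
- read_camera(name): name is "scene" or "top"; returns the picture (480x640x3 uint8, red, green, blue); there is no depth.
- calibration(name): a dict with "fx", "fy", "cx", "cy" (pixels), "pose" (4x4, takes a point from camera to world coordinates). Camera axes: x right, y up, looking along -z (the intrinsics and any distortion apply to the point x, -y, -z); pixel columns grow to the right and rows downward; lengths in m; the calibration is good to about 2 mm. A picture is of the moment at which its call begins. calibration takes no time and is no camera call.
A pose or a line that the arm cannot do raises env.PlanningError and nothing moves.
- workorder.close_job(): hands the job in; it is judged then, once.
Readings, each from a call of its own:
- env.current_time_s(): time.
- env.current_joint_positions(): joint angles.
- env.current_joint_vel(): joint speeds.
- env.current_joint_torque(): joint torques, N m.
- env.current_tcp_pos(): TCP position.
- env.current_ee_rot(): TCP orientation.
- env.current_wrist_force(): force on the tool from outside, world axes, zero at the start.
- env.current_wrist_torque(): the same for the moment, N m.
- env.current_width(): opening from 0.0 (shut) to 1.0 (fully open).
- env.current_grasp_force(): force on a finger pad.
Only numpy, scipy, OpenCV 4.12 (cv2) and the standard library are available. Lean on these libraries where they do the work, as an engineer would, in place of code of your own. Each camera call takes 0.05 s, during which the arm holds its last target. There are 200 camera calls.

## Working session

There is one attempt and no reset: what is moved stays moved. The work goes in short steps, each a Python script; the robot and the scene stay as the last script left them, time stands still between calls to the robot, and variables do not carry over. Pictures are saved under pics/ and viewed, at most 10 in all, crops included, and the job is handed in when it is done.

```bash
mkdir -p pics; python3 - <<'E'
from workcell import env,read_camera,calibration
import cv2
for n in("scene","top"):
    cv2.imwrite(f"pics/{n}0.png",read_camera(n)[:,:,::-1]); c=calibration(n); print(n,c)
print(env.tip_reach,env.current_ee_rot(),env.current_time_s())
E
```

```text
scene {'fx': 515.9146590998399, 'fy': 515.9146590998399, 'cx': 322.36648410716333, 'cy': 235.85366249466958, 'pose': array([[-0.19649228, -0.7289257 ,  0.65578816,  1.34880582],
       [ 0.98037439, -0.15698815,  0.11925086,  0.18069534],
       [ 0.01602595,  0.6663498 ,  0.74546705,  1.01139718],
       [ 0.        ,  0.        ,  0.        ,  1.        ]])}
top {'fx': 477.30147111243576, 'fy': 477.30147111243576, 'cx': 319.9705466279329, 'cy': 240.21920213204632, 'pose': array([[ 0.00738318,  0.99823608, -0.05890863,  0.49174393],
       [-0.99974993,  0.00861227,  0.02063774,  0.0379287 ],
       [ 0.02110867,  0.05874152,  0.99805003,  1.23717796],
       [ 0.        ,  0.        ,  0.        ,  1.        ]])}
0.008 [-3.14029682e+00 -2.93318411e-04  2.30822381e-01] 0.1
```

View pics/top0.png

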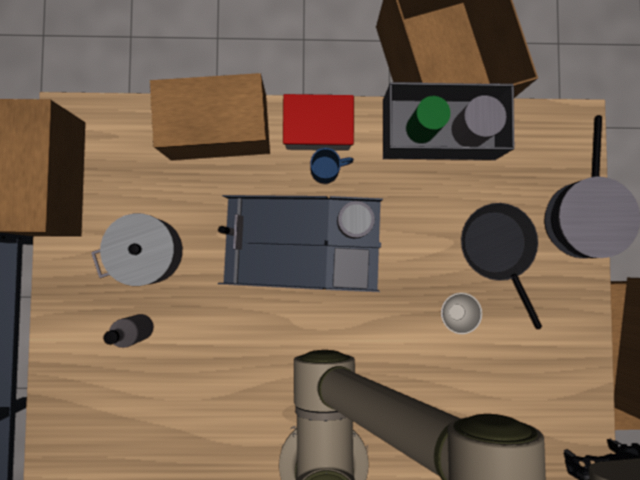

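View pics/scene0.png

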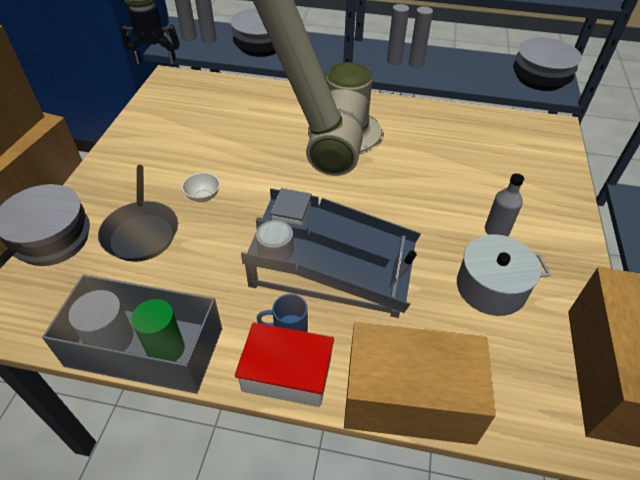

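The chute is in the middle of the table, with downhill to the image left (about world +y). The tin is in the far lane at top px (356,219), the lunch box in the near lane at (352,268), and the post near (224,230). Next I'll enlarge this area.

```bash
python3 - <<'E'
import cv2
a=cv2.imread("pics/top0.png")[180:305,210:400]
cv2.imwrite("pics/c1.png",cv2.resize(a,None,fx=4.2,fy=4.2,interpolation=cv2.INTER_CUBIC))
E
```

```text
(no output)
```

View pics/c1.png

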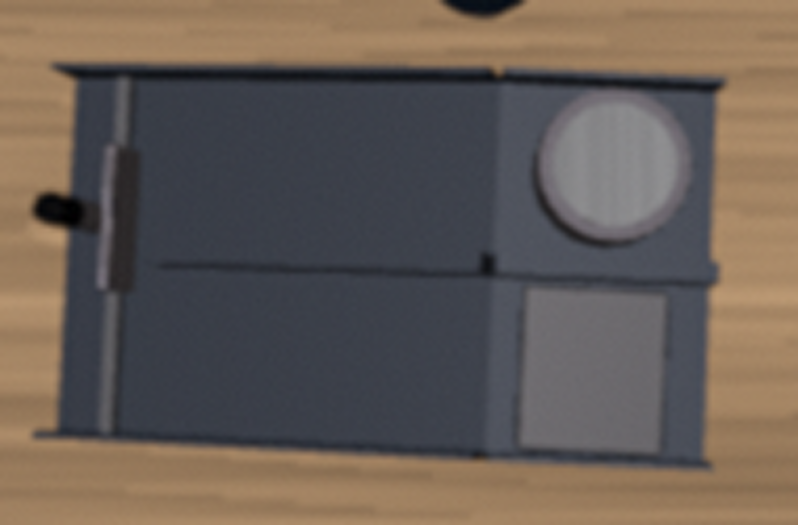

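```bash
cat > h.py <<'E'
import numpy as np
from workcell import env,jaws,solver,read_camera,calibration
def w(u,v,z,n="top"):
    c=calibration(n);P=c["pose"]
    d=P[:3,:3]@np.array([(u-c["cx"])/c["fx"],-(v-c["cy"])/c["fy"],-1])
    return P[:3,3]+d*(z-P[2,3])/d[2]
def wc(X,Y,z): return w(210+X/4.2,180+Y/4.2,z)
E
python3 - <<'E'
from h import *
np.set_printoptions(precision=4,suppress=True)
pts={'UF':(722,80,.126),'UN':(711,464,.126),'UM':(717,272,.126),'LF':(55,68,.064),'LN':(35,434,.064),'crF':(497,82,.091),'crN':(486,452,.091),'tin':(615,165,.151),'stopT':(124,147,.083),'stopB':(110,291,.083),'post':(45,208,.127),
'lbTL':(527,288,.142),'lbBR':(662,452,.142)}
W={k:wc(*p) for k,p in pts.items()}
for k in W: print(k,W[k])
d=(W['LF']+W['LN']-W['UF']-W['UN'])[:2];yaw=np.arctan2(d[1],d[0])
ex=np.array([np.cos(yaw),np.sin(yaw)]);ey=np.array([-ex[1],ex[0]])
o=(W['UF']+W['UN'])[:2]/2+.205*ex
print('yaw',yaw,'len',np.linalg.norm(d)/2,'o',o)
for k in W: r=W[k][:2]-o; print(k,r@ex,r@ey)
print(W['tin'],[(c,np.hypot(*o)) for c in [0]])
E
```

```text
UF [ 0.6555 -0.13    0.126 ]
UN [ 0.4415 -0.1238  0.126 ]
UM [ 0.5479 -0.1271  0.126 ]
LF [0.6677 0.2534 0.064 ]
LN [0.4535 0.2608 0.064 ]
crF [ 0.6582 -0.0053  0.091 ]
crN [ 0.4459 -0.0004  0.091 ]
tin [ 0.6046 -0.0677  0.151 ]
stopT [0.6194 0.2094 0.083 ]
stopB [0.5362 0.2159 0.083 ]
post [0.5802 0.2458 0.127 ]
lbTL [ 0.5375 -0.0205  0.142 ]
lbBR [ 0.4486 -0.0947  0.142 ]
yaw 1.53937261895242 len 0.384163211030875 o [0.555 0.078]
UF -0.20471677227908702 -0.10706205712704311
UN -0.2052832277209129 0.10706205712704296
UM -0.20528048889128114 0.0005999072382606371
LF 0.1788078008313681 -0.10713554617476995
LN 0.17951862123038184 0.10713554617476978
crF -0.08000794361746084 -0.1057826969316268
crN -0.08175837768933289 0.10654311146755548
tin -0.14405410763993493 -0.05417342450217575
stopT 0.13331734646825272 -0.06023922281790841
stopB 0.13727881615290474 0.02306564316395033
post 0.1684999729967304 -0.01992068719157257
lbTL -0.09901670296488138 0.014398445291027271
lbBR -0.1759490015909792 0.10091387823526471
[ 0.6046 -0.0677  0.151 ] [(0, np.float64(0.5604238501600549))]
```

The fit is consistent: walls, crest line and lane length all match to about 4 mm, and the tin is at chute (-144,-54). The stop is near y = -19 mm, so I need to push it toward chute -y.

```bash
cat >> h.py <<'E'
yaw=1.5394; O=np.array([.555,.078]); ex=np.array([np.cos(yaw),np.sin(yaw)]); ey=np.array([-ex[1],ex[0]])
def C(x,y,z): return np.r_[O+x*ex+y*ey,z]          # chute -> world
def inC(): p=np.array(env.current_tcp_pos()); r=p[:2]-O; return np.round([r@ex,r@ey,p[2]],4)
RPY=[np.pi,0,yaw]
E
python3 - <<'E'
from h import *
import cv2
jaws.close(); print(env.current_time_s())
env.move_pose(C(.163,.03,.24),RPY); print(env.current_time_s())
env.move_straight(C(.163,.03,.105),vel=.12)
print(env.current_wrist_force(),inC())
print(env.move_straight(C(.163,-.05,.105),vel=.04,threshold=15),inC(),env.current_wrist_force(),env.current_time_s())
a=read_camera("top")[180:305,200:390,::-1]
cv2.imwrite("pics/c2.png",cv2.resize(a,None,fx=4.2,fy=4.2,interpolation=cv2.INTER_CUBIC))
E
```

```text
0.8667
3.9333
[-0.9272917   0.3966669   0.60147271] [0.1631 0.0297 0.1057]
True [ 0.1628 -0.0347  0.1043] [-2.80691895 -0.18069915  2.72126756] 6.6833
```

View pics/c2.png

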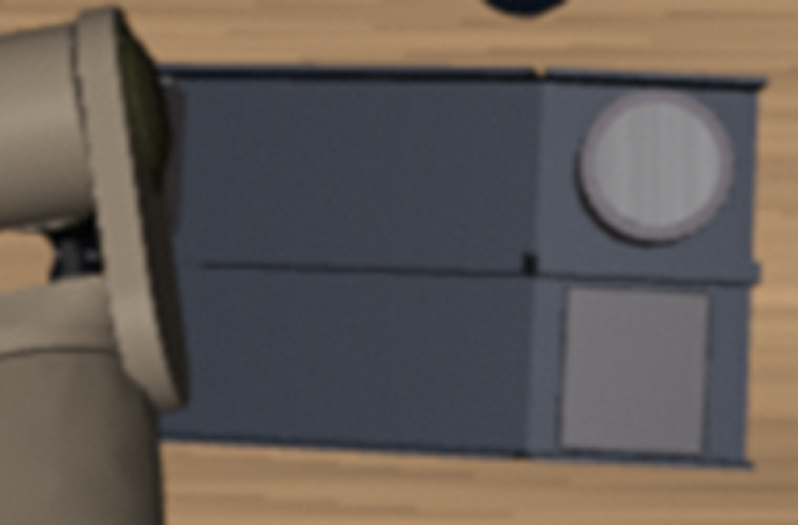

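The stop plate now lies in the far lane, at crop x≈178, Y≈85–230, and the tin hasn't moved. Next I'll retreat, look at the plate again, and go behind the tin.

```bash
python3 - <<'E'
from h import *
import cv2
env.move_straight(C(.163,-.02,.105),vel=.1)
env.move_straight(C(.163,-.02,.24),vel=.2)
env.move_pose(C(-.235,-.055,.24),RPY)
a=read_camera("top")[180:305,200:390,::-1]
cv2.imwrite("pics/c3.png",cv2.resize(a,None,fx=4.2,fy=4.2,interpolation=cv2.INTER_CUBIC))
print(inC(),env.current_time_s())
E
```

```text
[-0.2337 -0.0552  0.24  ] 9.3833
```

View pics/c3.png

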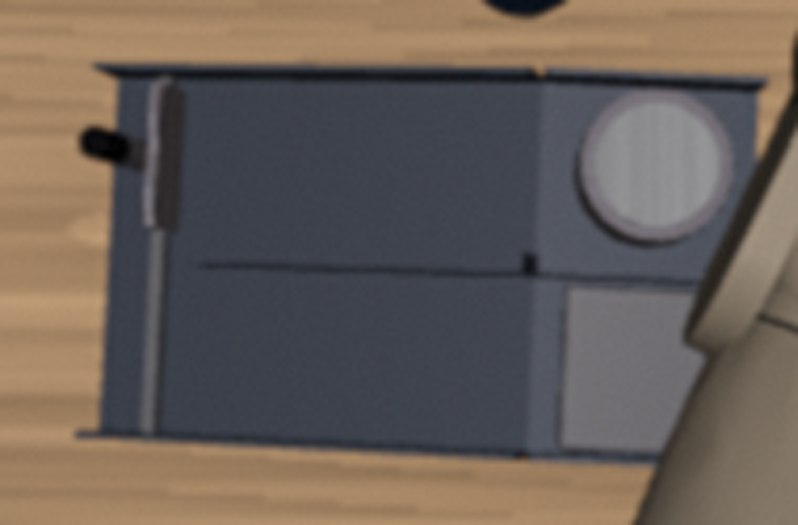

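The stop is fully across: the plate spans Y≈80–230, a shift of about 37 mm, which puts it near -56. Now I'll push the tin.

```bash
python3 - <<'E'
from h import *
import cv2
env.move_straight(C(-.235,-.055,.121),vel=.12)
print(env.move_straight(C(-.09,-.055,.121),vel=.05,threshold=20),inC(),env.current_wrist_force())
f=lambda x:.091-.2447*(x+.08)+.03
print(env.move_straight(C(.06,-.055,f(.06)),vel=.04,threshold=9),inC(),env.current_wrist_force(),env.current_time_s())
cv2.imwrite("pics/c4.png",cv2.resize(read_camera("scene")[170:330,220:440,::-1],None,fx=3.6,fy=3.6,interpolation=cv2.INTER_CUBIC))
E
```

```text
False [-0.0901 -0.055   0.121 ] [-0.4852031  -0.82075627 -0.90378196]
True [ 0.0436 -0.055   0.0903] [-0.78496359 -3.79390131  3.43328893] 16.5583
```

View pics/c4.png

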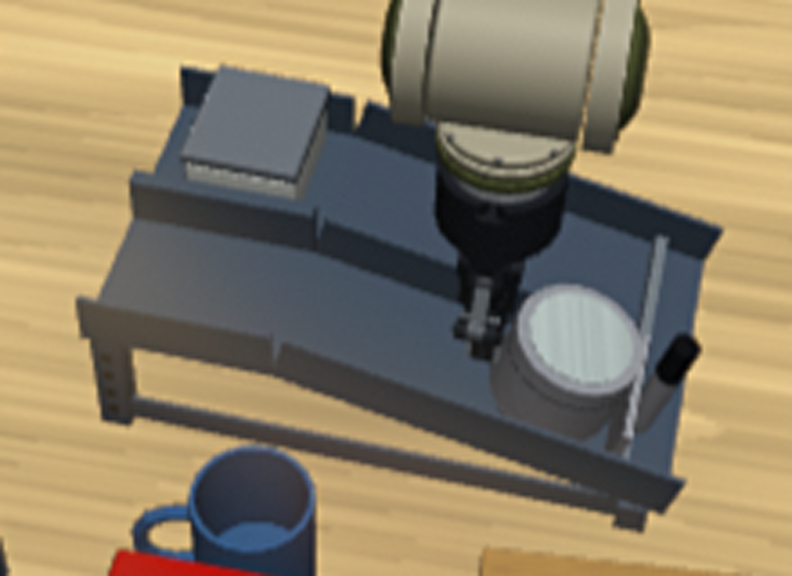

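The tin (crop ~575,360) rests against the stop plate (~640,350), standing in line with the slope. I'll back off uphill, lift clear and check.

```bash
python3 - <<'E'
from h import *
import cv2
f=lambda x:.091-.2447*(x+.08)+.03
env.move_straight(C(.0,-.055,f(.0)+.002),vel=.05)
env.move_straight(C(-.03,-.055,.26),vel=.15)
env.move_pose(C(-.235,-.055,.26),RPY)
a=read_camera("top")[180:305,200:390,::-1]
cv2.imwrite("pics/c5.png",cv2.resize(a,None,fx=4.2,fy=4.2,interpolation=cv2.INTER_CUBIC))
print(env.current_time_s())
E
```

```text
19.775
```

View pics/c5.png

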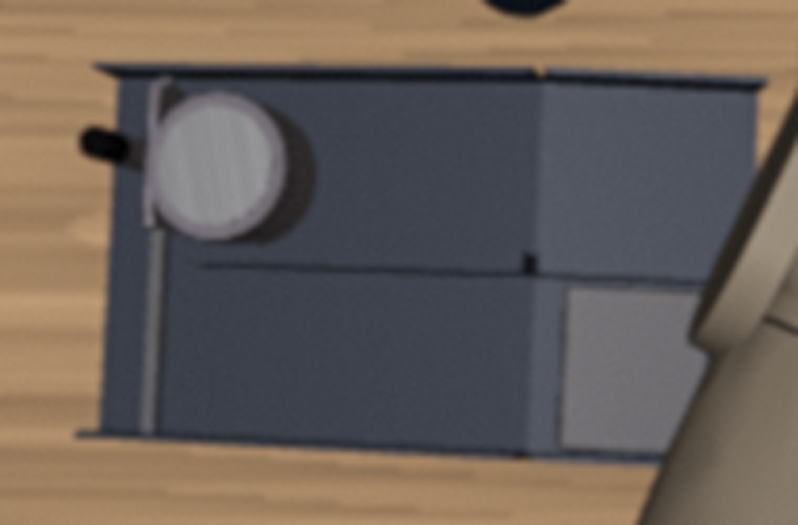

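The tin's lid, centred at crop (218,166), touches the plate at x≈155. The stop and lunch box haven't moved. One numeric check, then I'll hand in.

```bash
python3 - <<'E'
from h import *
from workcell import workorder
fx=.130-.003*.971+.03*np.sin(.24); fz=.091-.2447*.21+.03*np.cos(.24)
p=w(200+218/4.2,180+166/4.2,fz+.010+.029)[:2]-O
dx=p@ex-.03*np.sin(.24)-fx; print(dx,p@ey)
if -.047<dx<-.034: print(workorder.close_job())
E
```

```text
-0.04152297190417606 -0.04803227229736035
the job is handed in; nothing more can be done
None
```

The steel stop is fully across the tin's lane, and the tin rests flat against it: its centre measured 41.5 mm uphill of the stop face (41 mm is touching) before I handed the job in, about 20 s into the 51 s limit. The lunch box and mug look unmoved, but the bowl, pot, pan and flask were not re-checked on camera. The hand-in call returned no verdict.

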